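Find the rocking corner of a levelling plate and press its shim down

ROBOT

A 6-joint arm with a two-finger parallel gripper is mounted at the origin on the work surface; the furniture and walls round the work are solid. World frame = base frame: x ahead of the robot, y to its left, z up, the work surface at z = 0. Lengths are in m, angles in rad, forces in N, time in s.
With the tool pointing down it reaches from about 0.25 to 0.775 m from the base axis. Payload 4 kg.
Tool frame: the origin (TCP) lies at the very end of the fingers, on their centre line; the grasp point (between the pads) lies 19 mm behind it; z points along the fingers, y is the line along which they close (so a half turn about z gives the same grasp; the last joint's range is limited). The gripper opens to 94 mm and grips with 3 to 60 N. Pads are 16 mm wide; open, the fingers measure 119 mm over their backs; the gripper's body (75 mm by 177 mm) begins 78 mm behind the grasp point.
Start: joints at [-1.25, 0.087, 1.371, -0, 1.684, -0.103], TCP at [0.226, -0.501, 0.206] pointing down, gripper open.
Joint ranges: [-3.1, 3.1], [-0.76, 2.03], [0.27, 2.55], [-1.08, 4.22], [0.17, 2.65], [-2.57, 2.57]. Speed limits (rad/s): [2.79, 2.79, 3.14, 3.14, 3.14, 3.14].

INTERFACE

Orientations are given as [roll, pitch, yaw] about the fixed x, y, z axes, in that order (R = Rz(yaw) Ry(pitch) Rx(roll)).
In Python, from bench import robot gives the robot as it stands. The module is installed in compiled form; this text tells all that it offers.
- The arm moves only by the tool move_arm, never from a script. Its argument "deltas" is one flat list of numbers, 7 for each row, row after row: the turn, a rotation vector about the tool's x, y, z in rad, then the shift along the tool's x, y, z in cm, then the closure, from -1 (fully open) to 1 (shut). A call has 1 to 8 rows; each row is the pose to reach, as a shift and turn from the pose commanded when the call began, along the tool's axes at that moment; what a row does not reach only later rows make up. A row lasts 1/10 s, in which the tool goes at most 50 mm and 8.59 degrees, less where a joint would pass 70% of its speed; a pose out of reach is approached as far as the arm can. A call with a gripper value outside its range is refused whole. The fingers move at their own pace and stop on an object; the grip force is fixed at half the most. Time passes only in rows, so rows that repeat a pose let the fingers close. It gives the time, the measured TCP pose, the force, the opening and the grip force at its end, in the units of the state.
- robot.get_obs(): the state, without advancing time (a new reading comes with each control period).
- robot.snapshot(name): name is "scene" or "top"; returns a dict with "image" (420x560x3 uint8, red, green, blue), "depth" (420x560 float32, m along the optical axis (not along the pixel's ray), 0 where there is no reading), "fov_y" (degrees; the focal length in pixels is half the picture's height over the tangent of half this angle, whatever the lens; pixels are square), "cx", "cy" (the principal point, pixels), "origin" and "orientation" of the camera in the world. Camera axes: x right, y up, looking along -z (the intrinsics and any distortion apply to the point x, -y, -z); pixel columns grow to the right and rows downward; lengths in m; the calibration is good to about 2 mm. A picture is of the moment at which its call begins.
- robot.close_job(): hands the job in; it is judged then, once.
The state is a dict: "time": time; "joint_positions": joint angles; "qvel": joint speeds; "joint_torque": joint torques, N m; "tool_pos": TCP position; "ee_rot": TCP orientation; "wrist_force": force on the tool from outside, world axes, zero at the start; "wrist_torque": the same for the moment, N m; "width": finger opening in m; "finger_force": force on a finger pad.
Only numpy, scipy, OpenCV 4.12 (cv2) and the standard library are available. Lean on these libraries where they do the work, as an engineer would, in place of code of your own. Each camera call takes 0.05 s, during which the arm holds its last target. There are 200 camera calls.

TASK

Press down on the corners of the steel plate in turn with your fingertips until you find the one corner that rocks, then press that corner's shim tab down flat, so the corner no longer rocks. Leave the other three shim tabs sticking up, leave the stopper standing where it is on the plate, do not grasp or lift anything, and do not disturb the things round about.

Things in the scene. Friction and masses are not known exactly. Their poses are not given: they have to be found in the camera images.
- plate: steel top plate, 124 x 150 x 9 mm, underside 97 mm up; origin: centre of the underside, x, y along the 124, 150 mm sides. Tilts on a rubber bush at its middle, over a hidden foot at each corner. Three corners are firm; one, which differs from run to run, has a low foot and rocks: 3 to 6 N dips it about 4.5 mm (0.065 rad; firm ones under 1 mm), let go it springs back. At rest the plate is level in any case
- corner_near_left (a point): the point to press on the top of the plate at its near left corner (near = towards the robot at local -x, left = local +y), 15 mm in from the 150 mm side and 16 mm in from the 124 mm side, 106 mm above the bench; moves with the plate, its axes are the plate's
- shim_near_left (a joint): angle of the near left corner's shim tab above level (rad): 0.42 to 0.55 at the start, 0 when pressed flat (a stop). A stiff hinge that stays where it is left; about 6 N on the tab moves it. It swings a nose up under the plate: a firm corner's foot blocks it at about 0.2; at the rocking corner it goes flat and carries the plate against about 10 N
- shim_near_left_press (a point): the point to press on the top of the near left corner's shim tab: a steel leaf 24 mm wide, 3 mm thick, sticking out and up from the left side of the rig. Its hinge lies 34 mm from here towards the plate, 87 mm above the bench, along the plate's x; the leaf ends 12 mm beyond here. Local z is the leaf's upper normal. Flat, this point is 88.5 mm above the bench
- corner_near_right (a point): the point to press on the top of the plate at its near right corner (near = towards the robot at local -x, left = local +y), 15 mm in from the 150 mm side and 16 mm in from the 124 mm side, 106 mm above the bench; moves with the plate, its axes are the plate's
- shim_near_right (a joint): angle of the near right corner's shim tab above level (rad): 0.42 to 0.55 at the start, 0 when pressed flat (a stop). A stiff hinge that stays where it is left; about 6 N on the tab moves it. It swings a nose up under the plate: a firm corner's foot blocks it at about 0.2; at the rocking corner it goes flat and carries the plate against about 10 N
- shim_near_right_press (a point): the point to press on the top of the near right corner's shim tab: a steel leaf 24 mm wide, 3 mm thick, sticking out and up from the right side of the rig. Its hinge lies 34 mm from here towards the plate, 87 mm above the bench, along the plate's x; the leaf ends 12 mm beyond here. Local z is the leaf's upper normal. Flat, this point is 88.5 mm above the bench
- corner_far_left (a point): the point to press on the top of the plate at its far left corner (near = towards the robot at local -x, left = local +y), 15 mm in from the 150 mm side and 16 mm in from the 124 mm side, 106 mm above the bench; moves with the plate, its axes are the plate's
- shim_far_left (a joint): angle of the far left corner's shim tab above level (rad): 0.42 to 0.55 at the start, 0 when pressed flat (a stop). A stiff hinge that stays where it is left; about 6 N on the tab moves it. It swings a nose up under the plate: a firm corner's foot blocks it at about 0.2; at the rocking corner it goes flat and carries the plate against about 10 N
- shim_far_left_press (a point): the point to press on the top of the far left corner's shim tab: a steel leaf 24 mm wide, 3 mm thick, sticking out and up from the left side of the rig. Its hinge lies 34 mm from here towards the plate, 87 mm above the bench, along the plate's x; the leaf ends 12 mm beyond here. Local z is the leaf's upper normal. Flat, this point is 88.5 mm above the bench
- corner_far_right (a point): the point to press on the top of the plate at its far right corner (near = towards the robot at local -x, left = local +y), 15 mm in from the 150 mm side and 16 mm in from the 124 mm side, 106 mm above the bench; moves with the plate, its axes are the plate's
- shim_far_right (a joint): angle of the far right corner's shim tab above level (rad): 0.42 to 0.55 at the start, 0 when pressed flat (a stop). A stiff hinge that stays where it is left; about 6 N on the tab moves it. It swings a nose up under the plate: a firm corner's foot blocks it at about 0.2; at the rocking corner it goes flat and carries the plate against about 10 N
- shim_far_right_press (a point): the point to press on the top of the far right corner's shim tab: a steel leaf 24 mm wide, 3 mm thick, sticking out and up from the right side of the rig. Its hinge lies 34 mm from here towards the plate, 87 mm above the bench, along the plate's x; the leaf ends 12 mm beyond here. Local z is the leaf's upper normal. Flat, this point is 88.5 mm above the bench
- plug: dark red rubber stopper, 36 mm across, 26 mm tall, standing loose near the middle of the plate; origin at the centre of its underside. To be left standing
- left_bottle_1: white reagent bottle, 64 x 144 mm, a bystander; origin at the centre of its underside
- left_bottle_2: brown reagent bottle, 60 x 123 mm, a bystander; origin at the centre of its underside
- left_vial: blue-capped vial, 25 x 65 mm, a bystander; origin at the centre of its underside
- vial_b: white-capped vial, 25 x 65 mm, a bystander; origin at the centre of its underside
- timer: small timer, 62 x 62 x 22 mm, a bystander; origin at the centre of its underside
- jar: violet specimen jar, 48 x 57 mm, a bystander; origin at the centre of its underside
- marker: marker pen, 14 x 131 mm, lying, a bystander; origin at the centre of its underside
- tee: barbed tube tee, 29 x 44 x 14 mm, a bystander; origin at the centre of its underside
There are look-alikes about, which are no part of the job. What is meant by the plug is not yellow, and is the smaller of those in its own colour.

How it is judged:
By the outcome, as a careful person would: the job done as asked, in the order asked, and still so for the second after the job is handed in, with the robot touching nothing.
It also fails if it takes over 48 s, if anything falls off the work surface, if the arm or the gripper's body presses on something with over 40 N, if the wrist force passes 120 N, or if a joint passes its speed limit or range.

## Working session

There is one attempt and no reset: what is moved stays moved. The work goes in short steps, Python scripts to look and compute and a tool call to move; the robot and the scene stay as the last step left them, time stands still between calls to the robot, and variables do not carry over. Pictures are saved under pics/ and viewed, at most 10 in all, crops included, and the job is handed in when it is done.

Besides the shell and the picture viewer there is one more tool, called after "Call:" in YAML: its name, and indented under it one key for each argument. move_arm: Moves the arm, as the interface text tells. Its arguments: {"type":"object","properties":{"deltas":{"type":"array","items":{"type":"number"}}},"required":["deltas"]}

```bash
mkdir -p pics
cat > h.py <<'E'
import numpy as np, cv2
from scipy.spatial.transform import Rotation as R
from bench import robot
def snap(n):
    s=robot.snapshot(n); np.savez(f'{n}.npz',**s); return s
def world(s):
    d=s['depth'];H,W=d.shape;f=H/2/np.tan(np.radians(s['fov_y'])/2)
    v,u=np.mgrid[:H,:W]
    P=np.stack([(u-s['cx'])/f*d,-(v-s['cy'])/f*d,-d],-1)
    o=np.array(s['orientation'])
    M=R.from_euler('xyz',o).as_matrix() if o.shape==(3,) else (o if o.shape==(3,3) else R.from_quat(o).as_matrix())
    return P@M.T+np.array(s['origin'])
E
python3 - <<'E'
from h import *
for n in('scene','top'):
    s=snap(n); print({k:v for k,v in s.items() if k not in('image','depth')})
    cv2.imwrite(f'pics/{n}1.png',s['image'][...,::-1])
    P=world(s);print(P[210,280],P[300,200])
print(robot.get_obs())
E
```

```text
{'fov_y': 45.0527943073575, 'cx': 277.4734506649767, 'cy': 208.4043961266268, 'origin': array([-0.44468181,  0.35234616,  0.79826082]), 'orientation': array([ 0.95494711, -0.00544667, -2.10160342])}
[0.12210384 0.01197094 0.3273191 ] [0.18752899 0.13976404 0.13225866]
{'fov_y': 48.10867973632321, 'cx': 282.63997618222805, 'cy': 212.1167145924393, 'origin': array([ 0.17464656, -0.2042905 ,  1.25149052]), 'orientation': array([ 0.21820752, -0.00596992, -1.49347107])}
[ 0.4551378  -0.18282791  0.00927663] [0.20023858 0.005895   0.00568838]
{'time': 0.1, 'joint_positions': array([-1.25011166e+00,  8.78906447e-02,  1.37205080e+00, -4.22141840e-06,
        1.68356117e+00, -1.03102805e-01]), 'qvel': array([ 2.34321339e-04, -4.61028736e-04, -6.58895831e-03,  9.64570352e-05,
       -3.90096332e-06,  8.35015942e-04]), 'joint_torque': array([ 2.98977095e-03, -3.41254306e+01, -3.03301048e+01,  7.21321022e-02,
        3.05171055e-02, -9.96008430e-05]), 'tool_pos': array([ 0.22601508, -0.50090751,  0.20444251]), 'ee_rot': array([-3.13969240e+00, -1.92400810e-04,  4.23786822e-01]), 'wrist_force': array([-0.23152736,  0.75557702, -0.85883939]), 'wrist_torque': array([-0.04389079, -0.00788259, -0.01817183]), 'finger_force': 0.0, 'width': 0.09404767004271358}
```

View pics/scene1.png

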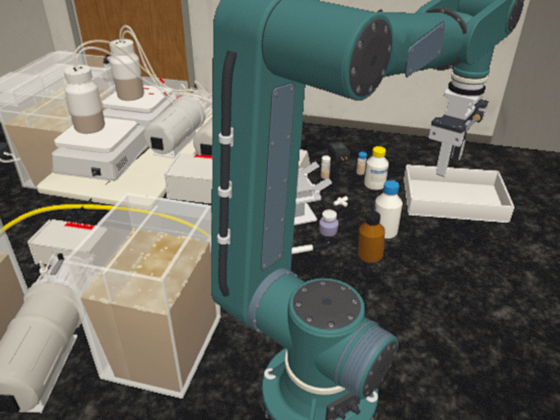

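View pics/top1.png

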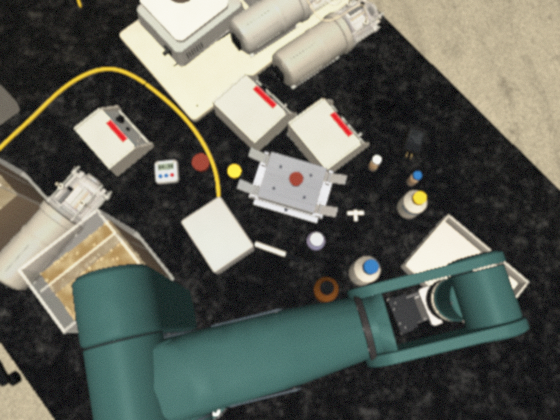

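The top view shows the rig at about (292,185), with its tabs at (258,157), (246,185), (338,180) and (328,213). The dark red plug is at (296,179). Next I'll zoom in and measure.

Run:
```python
from h import *
s=dict(np.load('top.npz'));P=world(s)
im=s['image'][100:260,180:440,::-1]
cv2.imwrite('pics/crop1.png',cv2.resize(im,None,fx=3,fy=3,interpolation=cv2.INTER_CUBIC))
z=P[...,2]; reg=np.zeros(z.shape,bool);reg[140:230,230:355]=1
m=reg&(abs(z-.106)<.006)
lab=cv2.connectedComponents(m.astype(np.uint8))[1];
k=np.bincount(lab[m]).argmax();m=lab==k
pts=P[m];print(m.sum(),np.median(pts[:,2]))
r=cv2.minAreaRect((pts[:,:2]*1000).astype(np.float32));print(r)
p=P[179,296];print('plug',p)
for (u,v) in [(258,157),(246,185),(338,180),(328,213),(252,155),(240,184),(345,180),(330,217)]: print((u,v),P[v,u].round(4))
np.set_printoptions(linewidth=250)
print('heights mm'); print((z[130:240:5,225:365:6]*1000).astype(int))
print('boxes',P[110,255],P[135,330],P[235,218])
```

```text
2603 0.1056977819359004
((508.37176513671875, -208.34051513671875), (149.91444396972656, 125.27210235595703), 77.89954376220703)
plug [ 0.50807506 -0.21823345  0.13513616]
(258, 157) [ 0.5699 -0.1169  0.099 ]
(246, 185) [ 0.493  -0.0932  0.0989]
(338, 180) [ 0.5249 -0.3257  0.0984]
(328, 213) [ 0.4368 -0.3051  0.0985]
(252, 155) [ 0.5718 -0.1016  0.1056]
(240, 184) [ 0.4933 -0.0782  0.103 ]
(345, 180) [ 0.5233 -0.3423  0.1081]
(330, 217) [ 0.4486 -0.3199 -0.0009]
heights mm
[[   1    3   53   83   80   83   85   83   55   15   -2   64   83   89   85   81   81   81   81   82   83   18   -1   -3]
 [  -2    0    5   58   81   85   82   58   17    0    0   30   81   83   84   82   82   82   86   87   83   86    5   -3]
 [  -6    1   -1   15 1251   81   64   23    0   -5    0    0   49   85   84   82   82   82   82   84   80   85   79    0]
 [   0    2   -2    0   22   63   21   -1    0   -2   -3    0   17   61   82   84   82   87   83   83   84   82   86   58]
 [  -3   -3    0    1    8  104   -1    0   -3    1    0    0   -3   29   79   80   83   78   79   80   81   87   47   -1]
 [  -5
[... 1505 characters left out ...]
0    0    3    2    1    6    6    8   69   73   74   99  102   -2    0    0   11    0]
 [  66   72    0    2   -1    2    1   -3   -1    0    2   -3    0   -1    8   10   -3    2    0   -1   -3   -1    8   -3]
 [  70   67   74    1    0   -2   -1    6    2    3    0   -5    3   -1   -1   -4   -3    0   -1   -1    0    4   -2   -2]
 [  73   68   70    4   -1    1    4   -1    0   -1    0    0    0   -1    3    0    0    2    0    0    0   -1    0    2]
 [  70   67   69   70    3    0    0    0   -5    1   -2    0    0    0   31   49   56   -2   -2   -2    3   -1    2    0]]
boxes [ 0.70678286 -0.09593219  0.0819997 ] [ 0.64915208 -0.29938941  0.0884809 ] [ 0.36435466 -0.03155713  0.06814746]
```

View pics/crop1.png

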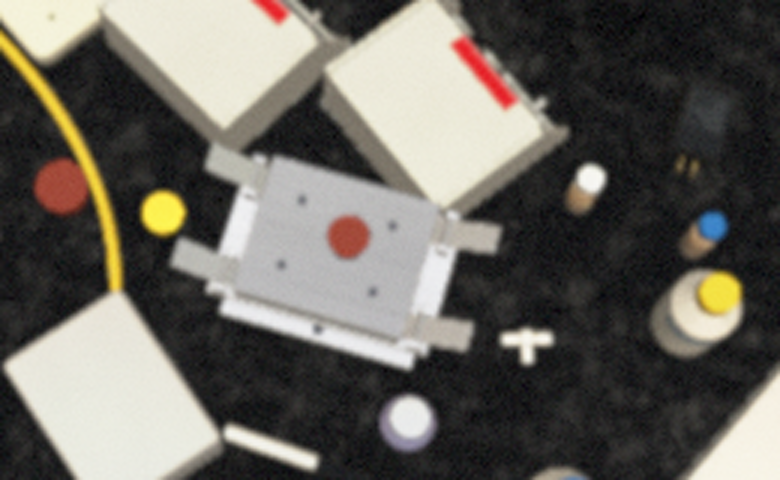

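```bash
cat > fit.py <<'E'
from h import *
from scipy.optimize import minimize
s=dict(np.load('top.npz'));P=world(s);z=P[...,2]
reg=np.zeros(z.shape,bool);reg[140:230,230:355]=1
Q=P[reg&(z>.112)&(z<.16)];print('plug centre',Q[:,:2].mean(0),len(Q),Q[:,:2].min(0),Q[:,:2].max(0))
# project every pixel onto plate plane z=.106, classify by color+height, fit rectangle (soft IoU)
o=np.array(s['origin']);d=P-o;X=(o+d*((.106-o[2])/d[...,2])[...,None])[...,:2]
on=(abs(z-.106)<.007)|(reg&(z>.112)&(z<.16))
X=X[reg];t=on[reg]*1.
def loc(p,X):
    c,sn=np.cos(p[2]),np.sin(p[2]);e=X-p[:2];return np.stack([e@[c,sn],e@[-sn,c]],-1)
def cost(p):
    l=loc(p,X);w=1/(1+np.exp((abs(l[:,0])-.062)/.001))/(1+np.exp((abs(l[:,1])-.075)/.001))
    near=(abs(l[:,1])<.085)
    return (((w-t)**2)*near).sum()-0*1
p=min((minimize(cost,[.508,-.208,a],method='Nelder-Mead',options=dict(xatol=1e-5,fatol=1e-3)) for a in(-.25,-.2)),key=lambda r:r.fun)
print(p.x,p.fun);p=p.x;np.save('plate.npy',p)
l=loc(p,P[...,:2].reshape(-1,2)).reshape(z.shape+(2,))
for sx in(-1,1):
  for sy in(1,-1):
    m=reg&(l[...,1]*sy>.080)&(l[...,1]*sy<.13)&(z>.086)&(z<.125)&(l[...,0]*sx>0.01)
    a=l[m];f=np.polyfit(a[:,1]*sy,z[m],1);print(sx,sy,m.sum(),'x',np.median(a[:,0]).round(4),a[:,0].min().round(4),a[:,0].max().round(4),'yend',(a[:,1]*sy).max().round(4),'slope',f[0].round(2),'y@z88.5',((.0885-f[1])/f[0]).round(4))
E
python3 fit.py
python3 - <<'E'
from h import *
p=np.load('plate.npy');yaw=p[2]+np.pi/2
T=np.r_[p[:2],.2]
M=R.from_euler('xyz',[np.pi,0,.4238]).as_matrix()
print('shift cm',M.T@(T-[.226,-.501,.206])*100,'turn z',-(yaw-.4238))
E
```

```text
plug centre [ 0.51212683 -0.2131805 ] 178 [ 0.48854313 -0.27898718] [ 0.58771501 -0.09210256]
[ 0.508 -0.208 -0.25 ] nan
-1 1 197 x -0.0474 -0.0647 -0.0274 yend 0.1266 slope 0.39 y@z88.5 0.0823
-1 -1 198 x -0.0399 -0.0593 -0.0233 yend 0.1296 slope 0.45 y@z88.5 0.0864
1 1 191 x 0.0411 0.0226 0.0815 yend 0.1279 slope 0.5 y@z88.5 0.0851
1 -1 235 x 0.0508 0.0286 0.1653 yend 0.1272 slope 0.37 y@z88.5 0.0838
shift cm [ 37.7541848  -15.11130472   0.6       ] turn z -0.8969963267948966fit.py:7: RuntimeWarning: divide by zero encountered in divide
  o=np.array(s['origin']);d=P-o;X=(o+d*((.106-o[2])/d[...,2])[...,None])[...,:2]
fit.py:7: RuntimeWarning: invalid value encountered in multiply
  o=np.array(s['origin']);d=P-o;X=(o+d*((.106-o[2])/d[...,2])[...,None])[...,:2]
```

```bash
sed -i 's/^X=X\[reg\];t=on\[reg\]\*1\./reg\&=s["depth"]>0;X=X[reg];t=on[reg]*1./' fit.py
python3 -W ignore fit.py
python3 - <<'E'
from h import *
p=np.load('plate.npy');yaw=p[2]+np.pi/2
T=np.r_[p[:2],.2]
M=R.from_euler('xyz',[np.pi,0,.4238]).as_matrix()
print('shift cm',M.T@(T-[.226,-.501,.206])*100,'turn z',-(yaw-.4238))
E
```

```text
plug centre [ 0.51212683 -0.2131805 ] 178 [ 0.48854313 -0.27898718] [ 0.58771501 -0.09210256]
[ 0.50739098 -0.20822268 -0.21472892] 35.54848762213058
-1 1 206 x -0.0433 -0.0612 -0.0237 yend 0.1286 slope 0.38 y@z88.5 0.0836
-1 -1 198 x -0.0431 -0.062 -0.0259 yend 0.1283 slope 0.44 y@z88.5 0.0846
1 1 190 x 0.0453 0.026 0.0864 yend 0.1265 slope 0.5 y@z88.5 0.0842
1 -1 240 x 0.0482 0.0263 0.1617 yend 0.1282 slope 0.35 y@z88.5 0.0846
shift cm [ 37.68951391 -15.11605123   0.6       ] turn z -0.9322674116771577
```

Call:
move_arm:
  deltas: [0, 0, -0.932, 37.7, -15.1, 0.6, 1, 0, 0, -0.932, 37.7, -15.1, 0.6, 1, 0, 0, -0.932, 37.7, -15.1, 0.6, 1, 0, 0, -0.932, 37.7, -15.1, 0.6, 1, 0, 0, -0.932, 37.7, -15.1, 0.6, 1, 0, 0, -0.932, 37.7, -15.1, 0.6, 1, 0, 0, -0.932, 37.7, -15.1, 0.6, 1, 0, 0, -0.932, 37.7, -15.1, 0.6, 1]

```text
time: 0.9
tool_pos: [0.5043, -0.2113, 0.1991]
ee_rot: [-3.141, 0.0, 1.356]
wrist_force: [0.6, -0.6, 1.3]
width: 0.0332
finger_force: 0.0
```

Call:
move_arm:
  deltas: [0, 0, 0, 0, 0, 0, 1, 0, 0, 0, 0, 0, 0, 1, 0, 0, 0, 0, 0, 0, 1, 0, 0, 0, 0, 0, 0, 1]

```text
time: 1.3
tool_pos: [0.5025, -0.2144, 0.1995]
ee_rot: [-3.141, 0.0, 1.353]
wrist_force: [-0.2, -1.0, 0.6]
width: 0.0022
finger_force: 0.0
```

```bash
cat > where.py <<'E'
from h import *
o=robot.get_obs();p=np.load('plate.npy');c,s=np.cos(p[2]),np.sin(p[2]);e=o['tool_pos'][:2]-p[:2]
print('t',o['time'],'local mm',(np.array([e@[c,s],e@[-s,c]])*1000).round(2),'z',(o['tool_pos'][2]*1000).round(2),'F',o['wrist_force'].round(2),'M',o['wrist_torque'].round(3),'yaw',o['ee_rot'],'w',o['width'])
E
python3 where.py
```

```text
t 1.3 local mm [-3.42 -7.04] z 199.54 F [-0.24 -1.02  0.63] M [-0.038 -0.023  0.088] yaw [-3.14131128e+00  3.57245472e-04  1.35345298e+00] w 0.0021705658273421724
```

Call:
move_arm:
  deltas: [0, 0, 0, -5.2, -4.36, 0, 1, 0, 0, 0, -5.2, -4.36, 0, 1, 0, 0, 0, -5.2, -4.36, 4, 1, 0, 0, 0, -5.2, -4.36, 7, 1, 0, 0, 0, -5.2, -4.36, 8.4, 1, 0, 0, 0, -5.2, -4.36, 8.4, 1, 0, 0, 0, -5.2, -4.36, 8.4, 1, 0, 0, 0, -5.2, -4.36, 8.4, 1]

```text
time: 2.1
tool_pos: [0.4508, -0.2555, 0.1177]
ee_rot: [3.138, 0.002, 1.356]
wrist_force: [-0.2, 0.2, -0.6]
width: 0.0002
finger_force: 0.0
```

```bash
python3 where.py
```

```text
t 2.1 local mm [-45.18 -58.28] z 117.74 F [-0.25  0.23 -0.57] M [-0.046 -0.067  0.003] yaw [3.13809620e+00 1.56834801e-03 1.35561727e+00] w 0.0002175976868224121
```

Call:
move_arm:
  deltas: [0, 0, 0, 0, 0, 0.5, 1, 0, 0, 0, 0, 0, 0.8, 1, 0, 0, 0, 0, 0, 0.8, 1, 0, 0, 0, 0, 0, 0.8, 1]

```text
time: 2.5
tool_pos: [0.4498, -0.2545, 0.1075]
ee_rot: [-3.141, 0.0, 1.356]
wrist_force: [0.5, 0.1, -0.1]
width: 0.0004
finger_force: 0.0
```

Call:
move_arm:
  deltas: [0, 0, 0, 0, 0, 0.2, 1, 0, 0, 0, 0, 0, 0.2, 1, 0, 0, 0, 0, 0, 0.2, 1, 0, 0, 0, 0, 0, 0.2, 1]

```text
time: 2.9
tool_pos: [0.45, -0.2547, 0.1058]
ee_rot: [3.141, 0.0, 1.356]
wrist_force: [0.9, -0.2, 2.0]
width: 0.0003
finger_force: 0.5
```

Call:
move_arm:
  deltas: [0, 0, 0, 0, 0, 0.2, 1, 0, 0, 0, 0, 0, 0.2, 1, 0, 0, 0, 0, 0, 0.2, 1, 0, 0, 0, 0, 0, 0.2, 1]

```text
time: 3.3
tool_pos: [0.4501, -0.2548, 0.1054]
ee_rot: [3.14, 0.001, 1.356]
wrist_force: [-2.4, 1.1, 7.5]
width: 0.0006
finger_force: 3.7
```

Call:
move_arm:
  deltas: [0, 0, 0, 0, 0, -2.5, 1, 0, 0, 0, 4, 0, -2.5, 1, 0, 0, 0, 8, 0, -2.5, 1, 0, 0, 0, 11.7, 0, -2.5, 1, 0, 0, 0, 11.7, 0, -2.5, 1, 0, 0, 0, 11.7, 0, -1, 1, 0, 0, 0, 11.7, 0, -0.5, 1, 0, 0, 0, 11.7, 0, -0.4, 1]

```text
time: 4.1
tool_pos: [0.4738, -0.1407, 0.1064]
ee_rot: [-3.139, -0.0, 1.355]
wrist_force: [-0.1, 0.5, -0.3]
width: 0.0002
finger_force: 0.0
```

Call:
move_arm:
  deltas: [0, 0, 0, 0, 0, 0.2, 1, 0, 0, 0, 0, 0, 0.2, 1, 0, 0, 0, 0, 0, 0.2, 1, 0, 0, 0, 0, 0, 0.2, 1]

```text
time: 4.5
tool_pos: [0.475, -0.1407, 0.1059]
ee_rot: [3.141, 0.0, 1.355]
wrist_force: [-0.2, -0.4, 0.4]
width: 0.0005
finger_force: 0.2
```

Call:
move_arm:
  deltas: [0, 0, 0, 0, 0, 0.2, 1, 0, 0, 0, 0, 0, 0.2, 1, 0, 0, 0, 0, 0, 0.2, 1, 0, 0, 0, 0, 0, 0.2, 1]

```text
time: 4.9
tool_pos: [0.4751, -0.1406, 0.1054]
ee_rot: [3.14, 0.001, 1.356]
wrist_force: [-2.8, 1.0, 7.1]
width: 0.0004
finger_force: 3.4
```

Call:
move_arm:
  deltas: [0, 0, 0, 0, 0, -2.5, 1, 0, 0, 0, 0, 4, -2.5, 1, 0, 0, 0, 0, 8, -2.5, 1, 0, 0, 0, 0, 9.3, -2.5, 1, 0, 0, 0, 0, 9.3, -2.5, 1, 0, 0, 0, 0, 9.3, -1, 1, 0, 0, 0, 0, 9.3, -0.5, 1, 0, 0, 0, 0, 9.3, -0.4, 1]

```text
time: 5.7
tool_pos: [0.5637, -0.1596, 0.1057]
ee_rot: [-3.138, -0.0, 1.356]
wrist_force: [-0.6, -0.6, 0.3]
width: 0.0006
finger_force: 0.1
```

Call:
move_arm:
  deltas: [0, 0, 0, 0, 0, 0.2, 1, 0, 0, 0, 0, 0, 0.2, 1, 0, 0, 0, 0, 0, 0.2, 1, 0, 0, 0, 0, 0, 0.2, 1]

```text
time: 6.1
tool_pos: [0.5658, -0.1603, 0.1061]
ee_rot: [3.141, 0.0, 1.356]
wrist_force: [-0.1, 0.1, 0.2]
width: 0.0001
finger_force: 0.1
```

Call:
move_arm:
  deltas: [0, 0, 0, 0, 0, 0.2, 1, 0, 0, 0, 0, 0, 0.2, 1, 0, 0, 0, 0, 0, 0.2, 1, 0, 0, 0, 0, 0, 0.2, 1]

```text
time: 6.5
tool_pos: [0.566, -0.1602, 0.1039]
ee_rot: [3.141, 0.0, 1.356]
wrist_force: [1.1, -0.2, 1.3]
width: 0.0005
finger_force: 0.8
```

It has dipped 2 mm at only 1.3 N. I'll press further to see how far it goes.

Call:
move_arm:
  deltas: [0, 0, 0, 0, 0, 0.2, 1, 0, 0, 0, 0, 0, 0.2, 1, 0, 0, 0, 0, 0, 0.2, 1, 0, 0, 0, 0, 0, 0.2, 1]

```text
time: 6.9
tool_pos: [0.5661, -0.1601, 0.1019]
ee_rot: [3.14, -0.0, 1.356]
wrist_force: [2.7, 1.0, 2.9]
width: 0.0005
finger_force: 1.5
```

Call:
move_arm:
  deltas: [0, 0, 0, 0, 0, 0.2, 1, 0, 0, 0, 0, 0, 0.2, 1, 0, 0, 0, 0, 0, 0.2, 1, 0, 0, 0, 0, 0, 0.2, 1]

```text
time: 7.3
tool_pos: [0.5662, -0.1602, 0.1015]
ee_rot: [3.139, 0.0, 1.356]
wrist_force: [-0.4, 2.1, 7.7]
width: 0.0007
finger_force: 4.2
```

Call:
move_arm:
  deltas: [0, 0, 0, 0, 0, -2.5, 1, 0, 0, 0, 0, 0, -2.5, 1, 0, 0, 0, 0, 0, -2.5, 1]

```text
time: 7.6
tool_pos: [0.5652, -0.1604, 0.124]
ee_rot: [-3.141, 0.0, 1.356]
wrist_force: [-0.3, -0.4, 0.1]
width: 0.0005
finger_force: 0.0
```

```bash
python3 where.py
```

```text
t 7.6 local mm [46.32 59.1 ] z 123.99 F [-0.31 -0.43  0.09] M [-0.05  -0.068  0.08 ] yaw [-3.14098235e+00  4.71091302e-04  1.35558210e+00] w 0.00047308415486873163
```

Call:
move_arm:
  deltas: [0, 0, 0, 3, 0, 0, 1, 0, 0, 0, 5.45, 0, 0, 1, 0, 0, 0, 5.45, 0, 0, 1, 0, 0, 0, 5.45, 0, 1, 1, 0, 0, 0, 5.45, 0, 1.4, 1, 0, 0, 0, 5.45, 0, 1.4, 1, 0, 0, 0, 5.45, 0, 1.4, 1]

```text
time: 8.3
tool_pos: [0.5767, -0.1077, 0.1098]
ee_rot: [-3.14, 0.0, 1.355]
wrist_force: [-0.1, 0.2, -0.0]
width: 0.0004
finger_force: 0.0
```

Call:
move_arm:
  deltas: [0, 0, 0, 0, 0, 0.2, 1, 0, 0, 0, 0, 0, 0.4, 1, 0, 0, 0, 0, 0, 0.6, 1, 0, 0, 0, 0, 0, 0.8, 1, 0, 0, 0, 0, 0, 0.8, 1, 0, 0, 0, 0, 0, 0.8, 1]

```text
time: 8.9
tool_pos: [0.5779, -0.1066, 0.104]
ee_rot: [3.139, -0.001, 1.356]
wrist_force: [-1.0, 2.0, 5.1]
width: 0.0005
finger_force: 2.2
```

```bash
python3 where.py
```

```text
t 8.9 local mm [ 47.27 114.27] z 103.96 F [-0.95  1.97  5.06] M [ 0.355  0.087 -0.026] yaw [ 3.13931682e+00 -8.61922740e-04  1.35592802e+00] w 0.0004651627715028844
```

Call:
move_arm:
  deltas: [0, 0, 0, 0, 0, 0.2, 1, 0, 0, 0, 0, 0, 0.4, 1, 0, 0, 0, 0, 0, 0.6, 1, 0, 0, 0, 0, 0, 0.8, 1, 0, 0, 0, 0, 0, 1.0, 1, 0, 0, 0, 0, 0, 1.0, 1, 0, 0, 0, 0, 0, 1.0, 1]

```text
time: 9.6
tool_pos: [0.5784, -0.1061, 0.0939]
ee_rot: [3.139, -0.002, 1.356]
wrist_force: [0.8, 4.6, 5.8]
width: 0.0002
finger_force: 2.5
```

Call:
move_arm:
  deltas: [0, 0, 0, 0, 0, 0.2, 1, 0, 0, 0, 0, 0, 0.4, 1, 0, 0, 0, 0, 0, 0.5, 1, 0, 0, 0, 0, 0, 0.5, 1, 0, 0, 0, 0, 0, 0.5, 1]

```text
time: 10.1
tool_pos: [0.5785, -0.1056, 0.0888]
ee_rot: [3.139, -0.003, 1.356]
wrist_force: [1.5, 4.5, 5.0]
width: 0.0006
finger_force: 2.7
```

```bash
python3 where.py
```

```text
t 10.1 local mm [ 47.61 115.44] z 88.78 F [1.51 4.55 4.99] M [ 0.895 -0.295 -0.041] yaw [ 3.13868243e+00 -2.92533380e-03  1.35638276e+00] w 0.0006022969790865552
```

Call:
move_arm:
  deltas: [0, 0, 0, 0, 0, 0.2, 1, 0, 0, 0, 0, 0, 0.3, 1, 0, 0, 0, 0, 0, 0.3, 1, 0, 0, 0, 0, 0, 0.3, 1]

```text
time: 10.5
tool_pos: [0.5786, -0.1056, 0.0885]
ee_rot: [3.137, -0.003, 1.356]
wrist_force: [-3.1, 5.6, 14.2]
width: 0.0002
finger_force: 7.1
```

Call:
move_arm:
  deltas: [0, 0, 0, 0, 0, 0.2, 1, 0, 0, 0, 0, 0, 0.3, 1, 0, 0, 0, 0, 0, 0.3, 1, 0, 0, 0, 0, 0, 0.3, 1]

```text
time: 10.9
tool_pos: [0.5788, -0.1056, 0.0882]
ee_rot: [3.136, -0.002, 1.357]
wrist_force: [-6.3, 6.4, 22.7]
width: 0.0007
finger_force: 11.6
```

Call:
move_arm:
  deltas: [0, 0, 0, 0, 0, -2, 1, 0, 0, 0, 0, 0, -4.5, 1, 0, 0, 0, 0, 0, -4.5, 1, 0, 0, 0, -3, 0, -4.5, 1, 0, 0, 0, -5.5, 0, -4.5, 1, 0, 0, 0, -5.5, 0, -4.5, 1, 0, 0, 0, -5.5, 0, -3, 1, 0, 0, 0, -5.5, 0, -2.5, 1]

```text
time: 11.7
tool_pos: [0.565, -0.1602, 0.1051]
ee_rot: [-3.14, 0.0, 1.356]
wrist_force: [-4.2, 0.5, 17.0]
width: 0.0003
finger_force: 8.3
```

Call:
move_arm:
  deltas: [0, 0, 0, 0, 0, 0.1, 1, 0, 0, 0, 0, 0, 0.2, 1, 0, 0, 0, 0, 0, 0.2, 1, 0, 0, 0, 0, 0, 0.2, 1]

```text
time: 12.1
tool_pos: [0.565, -0.1602, 0.1053]
ee_rot: [-3.141, 0.002, 1.357]
wrist_force: [-4.0, -1.2, 8.1]
width: 0.0007
finger_force: 4.0
```

Call:
move_arm:
  deltas: [0, 0, 0, 0, 0, 0.1, 1, 0, 0, 0, 0, 0, 0.2, 1, 0, 0, 0, 0, 0, 0.2, 1, 0, 0, 0, 0, 0, 0.2, 1]

```text
time: 12.5
tool_pos: [0.5651, -0.1602, 0.105]
ee_rot: [3.141, 0.002, 1.357]
wrist_force: [-5.5, -0.4, 13.7]
width: 0.0005
finger_force: 6.8
```

Call:
move_arm:
  deltas: [0, 0, 0, 0, 0, -4, 1, 0, 0, 0, 0, 0, -9, 1, 0, 0, 0, -4, -3, -11, 1, 0, 0, 0, -9, -6, -11, 1, 0, 0, 0, -14, -9, -11, 1, 0, 0, 0, -19, -12, -11, 1, 0, 0, 0, -24, -15, -11, 1, 0, 0, 0, -29, -18, -11, 1]

```text
time: 13.3
tool_pos: [0.3576, -0.3726, 0.2109]
ee_rot: [-3.14, -0.001, 1.358]
wrist_force: [-0.7, -0.9, -0.1]
width: 0.0004
finger_force: 0.0
```

Call:
move_arm:
  deltas: [0, 0, 0, -4, -3, 0, 1, 0, 0, 0, -8, -6, 0, 1, 0, 0, 0, -12, -6, 0, 1, 0, 0, 0, -12, -6, 0, 1, 0, 0, 0, -12, -6, 0, 1]

```text
time: 13.8
tool_pos: [0.2746, -0.4765, 0.2105]
ee_rot: [-3.14, -0.003, 1.356]
wrist_force: [-0.2, 0.4, 0.1]
width: 0.0003
finger_force: 0.0
```

```bash
python3 - <<'E'
from h import *
s=snap('top');cv2.imwrite('pics/top2.png',cv2.resize(s['image'][90:350,180:530,::-1],None,fx=2.2,fy=2.2,interpolation=cv2.INTER_CUBIC))
E
python3 -W ignore fit.py; python3 where.py
```

```text
plug centre [ 0.50945732 -0.21698098] 174 [ 0.4706474  -0.28546743] [ 0.53607924 -0.13793992]
[ 0.50738759 -0.20821338 -0.21462629] 37.928929036021806
-1 1 204 x -0.0429 -0.0612 -0.0249 yend 0.1285 slope 0.38 y@z88.5 0.0837
-1 -1 198 x -0.0433 -0.0613 -0.0254 yend 0.1281 slope 0.44 y@z88.5 0.0842
1 1 175 x 0.045 0.0261 0.089 yend 0.1299 slope -0.0 y@z88.5 0.4877
1 -1 243 x 0.0487 0.0265 0.1616 yend 0.1281 slope 0.39 y@z88.5 0.0865
t 13.85 local mm [-169.91 -311.12] z 211.13 F [-0.53 -0.13  0.  ] M [-0.084 -0.085  0.034] yaw [-3.14049340e+00 -2.54709420e-03  1.35685707e+00] w 0.0004014425567537058
```

View pics/top2.png

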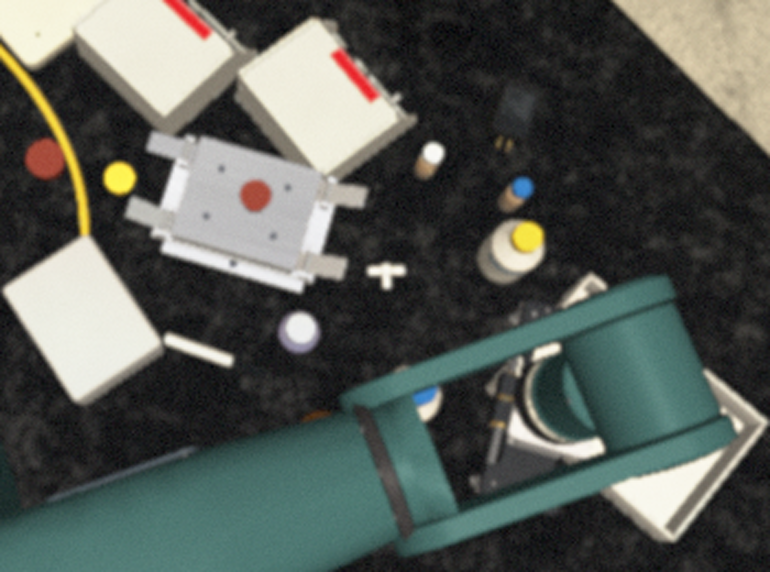

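The far-left tab at crop (170,145) now measures slope 0.0, so it is flat. The other three tabs are still up, at slopes of 0.38 to 0.44. The plug still stands at (256,195), the surroundings look unchanged, and the arm is clear of everything.

```bash
python3 -c "
from bench import robot
print(robot.close_job())"
```

```text
the job is handed in; nothing more can be done
None
```

The far left corner was the one that rocked; I pressed its shim tab flat and it held firm when I pressed it again, with the other three tabs still up, the stopper still standing, and the job handed in (far right not pressed, since the rocking corner turned up third).

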